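# Lift the cleaned frame plate off its dowels

## Robot

A 6-joint arm with a two-finger parallel gripper is mounted at the origin on the work surface. World frame = base frame: x ahead of the robot, y to its left, z up, the work surface at z = 0. Lengths are in m, angles in degrees, forces in N, time in s.
With the tool pointing down it reaches from about 0.4 to 0.825 m from the base axis. Payload 7 kg.
Tool frame: the origin (TCP) lies on the front face of the gripper's body, between the roots of the fingers; the fingertips stand 66 mm ahead of it and the grasp point (between the pads) lies 47 mm ahead of it; z points along the fingers, y is the line along which they close (so a half turn about z gives the same grasp; the last joint's range is limited). The gripper opens to 88 mm and grips with 3 to 60 N. Pads are 19 mm wide; open, the fingers measure 130 mm over their backs; the gripper's body (78 mm by 193 mm) begins 47 mm behind the grasp point.
Start: joints at [84.288, 20.546, 0.682, 0, -70.136, -16.507], TCP at [0.255, 0.625, 0.292] pointing down, gripper open.
Joint ranges: [-176.03, 176.03], [-82.01, 121.73], [-58.28, 71.71], [-173.87, 95.51], [-174.79, -0.11], [-173.66, 173.66]. Speed limits (degrees/s): [136.94, 136.94, 172.46, 180, 180, 180].

## Interface

Orientations are given as [roll, pitch, yaw] about the fixed x, y, z axes, in that order (R = Rz(yaw) Ry(pitch) Rx(roll)).
In Python, from plant import ctrl gives the robot as it stands.
- The arm moves only by the tool send_rows, never from a script. Its argument "deltas" is a list of rows, each a list of 2 entries, a list of its own where there are three numbers: the shift along the tool's x, y, z each as a share of 800 mm, from -1 to 1, then the turn about the tool's z as a share of 90 degrees, from -1 to 1. A call has exactly 5 rows; each row is the pose to reach, as a shift and turn from the pose commanded when the call began, along the tool's axes at that moment; what a row does not reach only later rows make up. A row lasts 1/12 s, in which the tool goes at most 41.7 mm and 7.16 degrees, less where a joint would pass 70% of its speed; a pose out of reach is approached as far as the arm can. A call with a number of a shift or a turn outside -1 to 1 is refused whole. A call with a gripper value outside its range is refused whole. "gripper" is the opening, from 0 (shut) to 1 (fully open), set as the call begins (left out, the last holds). The fingers move at their own pace and stop on an object; the grip force is fixed at half the most. Time passes only in rows, so rows that repeat a pose let the fingers close, or fill a call up. It gives the time, the measured TCP pose, the force, the opening and the grip force at its end, in the units of the state.
- ctrl.get_obs(): the state, without advancing time (a new reading comes with each control period).
- ctrl.snapshot(name): name is "scene" or "top" or "wrist"; returns a dict with "color" (384x512x3 uint8, red, green, blue), "vertical_fov" (degrees; the focal length in pixels is half the picture's height over the tangent of half this angle, whatever the lens; pixels are square), "cx", "cy" (the principal point, pixels), "rvec" (rotation vector, rad) and "tvec" (3), from world to camera coordinates, as OpenCV has them. Camera axes: x right, y down, z forward; pixel columns grow to the right and rows downward; lengths in m; the calibration is good to about 2 mm. A picture is of the moment at which its call begins. There is no depth.
- ctrl.close_job(): hands the job in; it is judged then, once.
Trained networks look in a picture, given as the dict that the camera call returned (one of the last four; its "shot" number tells which), for a name from the list of things; names that differ only in an ending like _2 or _b are one class to them, and where a whole thing is asked for, a point or a joint stands for the part that bears it (a point fixed in the world has none). Each returns a list of dicts, best first, with "conf" (0 to 1); they miss things now and then, are a little off and sometimes report something else, mostly with a low value. They report only what shows in the picture. A call takes as long as a camera call. They do not tell look-alikes from the thing itself.
- ctrl.boxes_of(picture, thing): "xy" ([column, row] as shares, 0 to 1, of the picture: columns of its width, rows of its height, amid what is visible of it).
- ctrl.cut_out(picture, thing): "pixels" (384x512 bool, what is visible of it) and "xy" ([column, row] as shares, 0 to 1, of the picture: columns of its width, rows of its height, amid what is visible of it).
The state is a dict: "clock": time; "joint_pos": joint angles; "qvel": joint speeds; "tau": joint torques, N m; "tool_pos": TCP position; "orientation": TCP orientation; "force": force on the tool from outside, world axes, zero at the start; "moment": the same for the moment, N m; "opening": finger opening in m; "gripper_force": force on a finger pad.
Only numpy, scipy, OpenCV 4.12 (cv2) and the standard library are available. Lean on these libraries where they do the work, as an engineer would, in place of code of your own. Each camera call takes 0.05 s, during which the arm holds its last target. There are 200 camera calls.

## Task

In the cleanroom, the aluminium plate with four round windows and a blue grip has been wiped and is ready for inspection: lift it straight up off its two dowels, keeping it level so that it does not bind, and lay it flat, grip upwards, inside the white tray. Set it down gently, do not drop it, and leave the dark plate with the yellow grip where it is.

Things in the scene. Friction and masses are not known exactly. Their poses are not given: they have to be found in the camera images.
- frame_plate: Loose aluminium plate 150x100x8 mm (x,y,z), about 0.3 kg, four round 28 mm windows. On its middle stands a blue grip block: 50 long (along x), 14 thick (along y), 42 high; pinch it across y. Origin: centre of the plate's underside, z up; the grip spans 8 to 50 mm above it. Two 9 mm through holes, 60 mm either side of the origin along x, sit on the dowels.
- fixture: Fixed black block 170x120x25 mm (x,y,z) under the aluminium plate, axes along the plate's. Two steel 8 mm dowels, 60 mm either side of centre along x, stand 18 mm above its top (10 mm above the plate's top). Origin: centre of its underside, on the bench. An identical block carries the dark plate.
- tray_in (a point): Middle of the inner floor, 4 mm above the bench, of the fixed white open tray: 230 x 190 mm outside (along x, y), 222 x 182 mm inside, rim 22 mm above the bench. x and y run along the tray's sides, z up.
- other_plate: Bystander, to be left alone: dark steel-grey plate of the same size without windows, with a yellow grip block, on the other black block. Origin and axes as for the aluminium plate.
Mind the look-alikes: they are no part of the job. What is shaped like the fixture but brown or turquoise is not meant.

How it is judged (in metres and radians):
On the way:
1. the aluminium plate is held level, straight above its block and clear of the dowels (underside over 20 mm above the block's top, within 30 mm sideways) (z of frame_plate in the frame of fixture above 0.045 m and horizontal distance between frame_plate and fixture below 0.03 m and angle between frame_plate's own z axis and vertical below 0.2 rad and contact force between the fingers and frame_plate above 0.3 N), for 0.1 s.
At the end, for the whole second after the job is handed in: The aluminium plate lies flat, grip upwards, on the tray's floor (origin within 4 mm of the floor's height and 65 mm of its middle, which is anywhere that it fits, any way round; tilt under 0.06 rad), at rest and released; the dark plate is within 15 mm of where it was (horizontal distance between frame_plate and tray_in below 0.065 m and z of frame_plate in the frame of tray_in between -0.004 and 0.004 m and angle between frame_plate's own z axis and vertical below 0.06 rad and linear speed of frame_plate below 0.02 m/s and angular speed of frame_plate below 0.1 rad/s and not (contact force between the fingers and frame_plate above 0.3 N) and distance of other_plate from where it was at the start of the episode below 0.015 m); the robot touches nothing.
It fails at once if the aluminium plate is tipped by more than 0.26 rad (15 degrees) (angle between frame_plate's own z axis and vertical above 0.26 rad).
It fails at once if the aluminium plate is dropped (faster than 0.6 m/s while not held: a fall of about 20 mm) (linear speed of frame_plate above 0.6 m/s and not (contact force between the fingers and frame_plate above 0.3 N)).
It fails at once if the dark plate is moved by more than 15 mm (distance of other_plate from where it was at the start of the episode above 0.015 m).
It also fails if it takes over 46 s, if anything falls off the work surface, if the arm or the gripper's body presses on something with over 40 N, if the wrist force passes 120 N, or if a joint passes its speed limit or range.

## Working session

There is one attempt and no reset: what is moved stays moved. The work goes in short steps, Python scripts to look and compute and a tool call to move; the robot and the scene stay as the last step left them, time stands still between calls to the robot, and variables do not carry over. Pictures are saved under pics/ and viewed, at most 10 in all, crops included, and the job is handed in when it is done.

Besides the shell and the picture viewer there is one more tool, called after ">>>" by a JSON object that holds its "op" and its "data", one argument or row to a line. send_rows: Moves the arm, as the interface text tells. Shift numbers are shares of 800 mm and turn numbers shares of 90 degrees, none past 1 either way. Its arguments: {"type":"object","properties":{"deltas":{"type":"array","items":{"type":"array"}},"gripper":{"type":"number"}},"required":["deltas"]}

```bash
mkdir -p pics
cat > h.py <<'E'
import numpy as np,cv2
from plant import ctrl
def K(p):
    f=p["color"].shape[0]/2/np.tan(np.radians(p["vertical_fov"])/2)
    return f
def ray(p,uv,z):
    """pixel -> world at height z"""
    f=K(p);R=cv2.Rodrigues(np.array(p["rvec"],float))[0];t=np.array(p["tvec"],float).ravel()
    d=R.T@np.array([(uv[0]-p["cx"])/f,(uv[1]-p["cy"])/f,1]);c=-R.T@t
    return c+d*(z-c[2])/d[2]
def save(p,n): cv2.imwrite("pics/"+n,cv2.cvtColor(p["color"],cv2.COLOR_RGB2BGR))
E
python3 - <<'E'
from h import *
print(ctrl.get_obs())
for n in("top","scene"):
    p=ctrl.snapshot(n);save(p,n+".png")
    print(n,{k:v for k,v in p.items() if k!="color"})
    for th,z in(("frame_plate",.033),("fixture",.025),("other_plate",.033),("tray_in",.004)):
        for r in ctrl.boxes_of(p,th):
            uv=np.array(r["xy"])*[512,384];print(th,round(r["conf"],2),uv.round(),ray(p,uv,z).round(3))
E
```

```text
{'clock': 0.0, 'joint_pos': array([ 8.42870364e+01,  2.05903434e+01,  6.35207479e-01, -1.97031190e-02,
       -7.01369574e+01, -1.65070075e+01]), 'qvel': array([ 0.0504049 ,  0.02235374, -0.05919235,  0.00106694, -0.06491598,
       -0.02254486]), 'tau': array([-4.30179380e-04, -5.82731795e+01,  2.93040276e+01,  6.99705765e+00,
        6.80319834e-03, -1.55247690e-04]), 'tool_pos': array([0.25513379, 0.62451852, 0.29124713]), 'orientation': array([ 1.79906439e+02, -8.41018410e-03, -2.22266737e+01]), 'force': array([-0.32179089, -0.44094517,  0.31572402]), 'moment': array([ 0.03384588,  0.03100621, -0.01949528]), 'gripper_force': 0.0, 'opening': 0.08779422357127607}
top {'vertical_fov': 56.38386769574751, 'cx': 259.3948638040968, 'cy': 188.85098471320546, 'rvec': array([ 2.12813779, -2.18462178,  0.0913547 ]), 'tvec': array([-0.06192613,  0.44125324,  1.06299449]), 'shot': 1}
frame_plate 0.73 [334. 146.] [ 0.564 -0.304  0.033]
fixture 0.96 [327. 242.] [ 0.275 -0.271  0.025]
fixture 0.88 [399. 185.] [ 0.438 -0.493  0.025]
fixture 0.73 [327. 148.] [ 0.559 -0.282  0.025]
other_plate 0.95 [134. 164.] [0.524 0.307 0.033]
tray_in 0.74 [133. 163.] [0.533 0.321 0.004]
tray_in 0.71 [244. 178.] [ 0.477 -0.026  0.004]
scene {'vertical_fov': 48.242908185444875, 'cx': 257.4319079179037, 'cy': 192.31289146974987, 'rvec': array([ 1.20647559,  2.33818289, -0.96446933]), 'tvec': array([ 0.31205275, -0.16492829,  1.31791121]), 'shot': 2}
frame_plate 0.77 [148. 206.] [ 0.592 -0.299  0.033]
fixture 0.97 [142. 154.] [ 0.452 -0.471  0.025]
fixture 0.74 [241. 151.] [ 0.278 -0.245  0.025]
fixture 0.72 [153. 221.] [ 0.615 -0.259  0.025]
other_plate 0.56 [266. 236.] [ 0.499 -0.002  0.033]
tray_in 0.9 [265. 237.] [ 0.485 -0.015  0.004]
tray_in 0.69 [379. 321.] [0.529 0.306 0.004]
```

View pics/top.png

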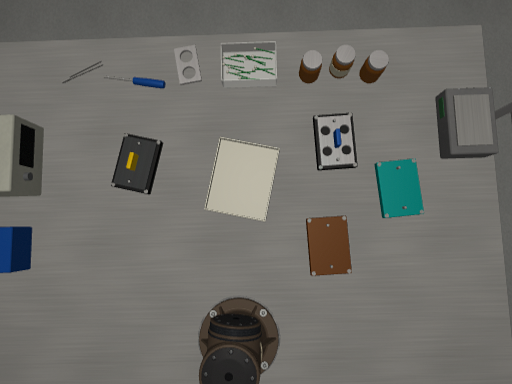

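View pics/scene.png

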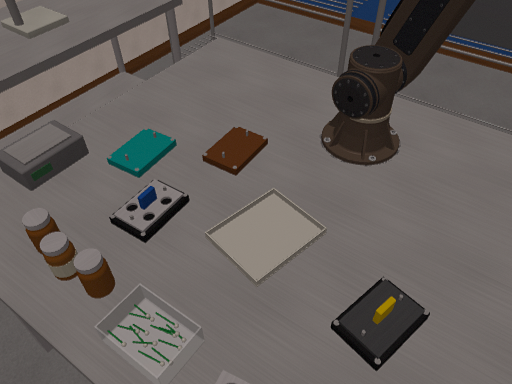

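The choice is between these look-alikes:
- Windowed plate with blue grip on a black block, top picture (336,141). This is the target.
- Dark plate with yellow grip, (136,163).
- Turquoise block, (400,188).
- Brown block, (329,246).
- White tray, (243,179), against the tube rack (249,65).

I'll check the target in a crop and measure it.

Run:
```python
from h import *
ims=[]
for n,box in(("top",(300,100,370,180)),("scene",(100,170,200,245))):
    p=ctrl.snapshot(n);c=p["color"].astype(int)
    print(n,"base",ray(p,(239,338) if n=="top" else (362,140),0.0).round(3))
    x0,y0,x1,y1=box
    s=c[y0:y1,x0:x1];m=(s[...,2]>s[...,0]+40)&(s[...,2]>s[...,1]+30)
    uv=np.argwhere(m)[:,::-1]+[x0,y0]
    uc=uv.mean(0);print("blue",len(uv),uc,[ray(p,uc,z).round(3) for z in(.054,.075)])
    if n=="top":
        w=np.array([ray(p,u,.06)[:2] for u in uv]);e,v=np.linalg.eigh(np.cov(w.T));print("yaw grip",np.degrees(np.arctan2(v[1,1],v[0,1])))
    for th in("fixture","frame_plate","tray_in"):
        for r in ctrl.cut_out(p,th):
            q=np.argwhere(r["pixels"])[:,::-1].astype(np.float32)
            if len(q)<30: continue
            z={"fixture":.025,"frame_plate":.033,"tray_in":.022}[th]
            w=np.array([ray(p,u,z)[:2] for u in q],np.float32)*1000
            b=cv2.minAreaRect(w);print(th,round(r["conf"],2),(np.array(r["xy"])*[512,384]).round(),"rect mm",np.round(b[0]),np.round(b[1]),round(b[2],1))
    k=cv2.resize(p["color"][y0:y1,x0:x1],None,fx=4,fy=4,interpolation=cv2.INTER_CUBIC)
    ims.append(cv2.copyMakeBorder(k,0,330-k.shape[0],0,0,cv2.BORDER_CONSTANT))
cv2.imwrite("pics/crop.png",cv2.cvtColor(np.hstack(ims),cv2.COLOR_RGB2BGR))
```

```text
top base [-0.001 -0.001  0.   ]
blue 108 [337.01851852 137.48148148] [array([ 0.583, -0.309,  0.054]), array([ 0.578, -0.304,  0.075])]
yaw grip 178.09148409089948
fixture 0.93 [327. 242.] rect mm [ 267. -273.] [169. 121.] 2.6
fixture 0.86 [322. 144.] rect mm [ 582. -306.] [175. 123.] 2.7
fixture 0.68 [400. 189.] rect mm [ 433. -491.] [169. 125.] 4.4
frame_plate 0.76 [336. 141.] rect mm [ 583. -308.] [152. 101.] 3.6
tray_in 0.92 [244. 175.] rect mm [475. -21.] [196. 233.] 77.8
tray_in 0.53 [136. 163.] rect mm [532. 309.] [105. 154.] 75.8
scene base [0.001 0.011 0.   ]
blue 249 [146.67068273 197.06827309] [array([ 0.584, -0.307,  0.054]), array([ 0.596, -0.289,  0.075])]
fixture 0.95 [151. 220.] rect mm [ 590. -295.] [178. 133.] 1.7
fixture 0.95 [239. 150.] rect mm [ 279. -261.] [187. 135.] 2.6
fixture 0.67 [140. 152.] rect mm [ 442. -479.] [185. 141.] 4.5
frame_plate 0.73 [149. 207.] rect mm [ 586. -301.] [154. 107.] 2.1
frame_plate 0.52 [380. 322.] rect mm [535. 306.] [102. 155.] 76.0
tray_in 0.87 [261. 236.] rect mm [481. -14.] [206. 242.] 77.7
```

View pics/crop.png

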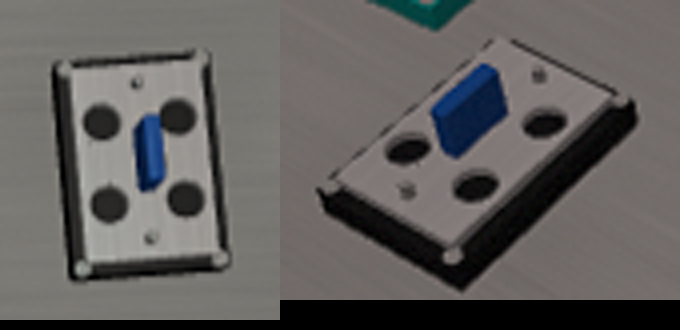

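The crop shows the aluminium plate with four windows and a blue grip on its black block. The grip sits at top (337,138), the dowels about (334,120) and (338,159). Both cameras agree on (0.583, -0.308), yaw about 3°, and the rectangle measures 152x101 mm as it should. The tray is at (0.475, -0.021), yaw about -12°. I'm setting out now.

>>> {"op": "send_rows", "data": {
  "deltas": [
    [[0.033,0.037,0],0],
    [[0.066,0.074,0],0],
    [[0.098,0.111,0],0],
    [[0.131,0.148,0],0],
    [[0.164,0.185,0],0]
  ],
  "gripper": 1
}}

```text
clock: 1.32
tool_pos: [0.321, 0.4364, 0.2922]
orientation: [-180.0, -0.0, -22.2]
force: [0.7, 0.2, -0.1]
opening: 0.0881
gripper_force: 0.0
```

>>> {"op": "send_rows", "data": {
  "deltas": [
    [[0.033,0.037,0],0],
    [[0.066,0.074,0],0],
    [[0.098,0.111,0],0],
    [[0.131,0.148,0],0],
    [[0.164,0.185,0],0]
  ]
}}

```text
clock: 1.73
tool_pos: [0.3864, 0.2497, 0.2926]
orientation: [-179.9, -0.0, -22.2]
force: [1.5, -0.2, 0.5]
opening: 0.0876
gripper_force: 0.0
```

>>> {"op": "send_rows", "data": {
  "deltas": [
    [[0.033,0.037,0],0],
    [[0.066,0.074,0],0],
    [[0.098,0.111,0],0],
    [[0.131,0.148,0],0],
    [[0.164,0.185,0],0]
  ]
}}

```text
clock: 2.15
tool_pos: [0.4519, 0.0631, 0.2928]
orientation: [-179.9, -0.1, -22.2]
force: [1.4, 1.2, -0.1]
opening: 0.088
gripper_force: 0.0
```

>>> {"op": "send_rows", "data": {
  "deltas": [
    [[0.033,0.037,0],0],
    [[0.066,0.074,0],0],
    [[0.098,0.111,0],0],
    [[0.131,0.148,0],0],
    [[0.164,0.185,0],0]
  ]
}}

```text
clock: 2.57
tool_pos: [0.5175, -0.1238, 0.2926]
orientation: [-180.0, -0.0, -22.2]
force: [0.9, 0.9, 0.4]
opening: 0.0879
gripper_force: 0.0
```

>>> {"op": "send_rows", "data": {
  "deltas": [
    [[0.033,0.037,0],-0.056],
    [[0.066,0.074,0],-0.112],
    [[0.098,0.111,0],-0.168],
    [[0.131,0.148,0],-0.224],
    [[0.164,0.184,0],-0.28]
  ]
}}

```text
clock: 2.98
tool_pos: [0.5833, -0.3097, 0.2922]
orientation: [180.0, -0.0, 3.2]
force: [1.3, 2.0, 1.1]
opening: 0.0873
gripper_force: 0.0
```

Run:
```python
from h import *
p=ctrl.snapshot("wrist");save(p,"w1.png");o=ctrl.get_obs();print(o["tool_pos"],o["orientation"])
c=p["color"].astype(int);m=(c[...,2]>c[...,0]+40)&(c[...,2]>c[...,1]+30)
n,l,st,ce=cv2.connectedComponentsWithStats(m.astype(np.uint8));k=1+st[1:,4].argmax();q=np.argwhere(l==k)[:,::-1]
print(st[k],ce[k],[ray(p,ce[k],z).round(4) for z in(.054,.075)])
for r in ctrl.cut_out(p,"frame_plate"):
    q=np.argwhere(r["pixels"])[:,::-1]
    w=np.array([ray(p,u,.033)[:2] for u in q],np.float32)*1000
    b=cv2.minAreaRect(w);print(r["conf"],b)
```

```text
[ 0.58486685 -0.31504216  0.29091732] [1.79881817e+02 7.30514149e-02 3.58862629e+00]
[250 161  11  44 462] [255.06277056 182.92424242] [array([ 0.5808, -0.3095,  0.054 ]), array([ 0.5852, -0.3093,  0.075 ])]
0.73 ((582.5280151367188, -309.87176513671875), (150.5614471435547, 100.13238525390625), 2.4151391983032227)
```

View pics/w1.png

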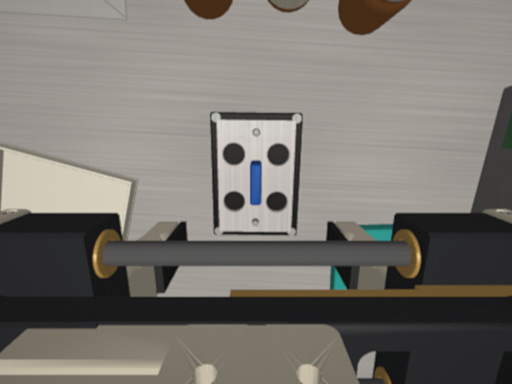

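The wrist view shows the blue grip at (255,183), upright and centred. Dowels are at (256,132) and (255,222), and the plate measures 150.6x100.1 mm at (0.5825, -0.310), yaw about 2.5°. I'm going down.

>>> {"op": "send_rows", "data": {
  "deltas": [
    [[0,0,0.03],0],
    [[0,0,0.06],0],
    [[0,0,0.09],0],
    [[0,0,0.11],0],
    [[0,0,0.125],0]
  ]
}}

```text
clock: 3.5
tool_pos: [0.5822, -0.307, 0.1903]
orientation: [-180.0, 0.1, 2.9]
force: [-0.1, -1.3, 0.7]
opening: 0.0876
gripper_force: 0.0
```

Run:
```python
from h import *
for i in range(2):
    p=ctrl.snapshot("wrist");o=ctrl.get_obs();print(o["tool_pos"],o["orientation"])
c=p["color"].astype(int);m=(c[...,2]>c[...,0]+40)&(c[...,2]>c[...,1]+30)
n,l,st,ce=cv2.connectedComponentsWithStats(m.astype(np.uint8));k=1+st[1:,4].argmax()
print(st[k],ce[k],ray(p,ce[k],.075).round(4))
for r in ctrl.cut_out(p,"frame_plate"):
    q=np.argwhere(r["pixels"])[:,::-1]
    w=np.array([ray(p,u,.033)[:2] for u in q],np.float32)*1000
    print(r["conf"],cv2.minAreaRect(w))
```

```text
[ 0.58163578 -0.30671981  0.18833811] [-179.89101013    0.23819175    2.94234586]
[ 0.58207127 -0.30695563  0.19005543] [-179.92831656    0.19550797    2.96285409]
[ 251  173   17   65 1026] [258.6754386 205.291423 ] [ 0.587  -0.3092  0.075 ]
0.93 ((582.3155517578125, -309.94708251953125), (150.77198791503906, 102.15960693359375), 2.775468587875366)
0.54 ((584.5999755859375, -309.57781982421875), (163.79086303710938, 115.11328887939453), 2.4411444664001465)
```

>>> {"op": "send_rows", "data": {
  "deltas": [
    [[0,0.003,0.025],0],
    [[0,0.003,0.05],0],
    [[0,0.003,0.075],0],
    [[0,0.003,0.09],0],
    [[0,0.003,0.1],0]
  ]
}}

```text
clock: 4.07
tool_pos: [0.5833, -0.3099, 0.112]
orientation: [180.0, -0.0, 3.0]
force: [0.8, -0.4, 0.0]
opening: 0.0879
gripper_force: 0.0
```

>>> {"op": "send_rows", "data": {
  "deltas": [
    [[0,0,0],0],
    [[0,0,0],0],
    [[0,0,0],0],
    [[0,0,0],0],
    [[0,0,0],0]
  ],
  "gripper": 0
}}

```text
clock: 4.48
tool_pos: [0.5837, -0.31, 0.1133]
orientation: [180.0, -0.1, 3.0]
force: [-0.5, -0.2, -0.1]
opening: 0.0597
gripper_force: 0.0
```

>>> {"op": "send_rows", "data": {
  "deltas": [
    [[0,0,0],0],
    [[0,0,0],0],
    [[0,0,0],0],
    [[0,0,0],0],
    [[0,0,0],0]
  ]
}}

```text
clock: 4.9
tool_pos: [0.5831, -0.31, 0.1122]
orientation: [-180.0, -0.0, 3.0]
force: [0.5, -0.2, -0.5]
opening: 0.0264
gripper_force: 0.0
```

>>> {"op": "send_rows", "data": {
  "deltas": [
    [[0,0,0],0],
    [[0,0,0],0],
    [[0,0,0],0],
    [[0,0,0],0],
    [[0,0,0],0]
  ]
}}

```text
clock: 5.32
tool_pos: [0.5831, -0.3092, 0.1121]
orientation: [-179.9, 0.0, 3.0]
force: [-0.2, 5.3, 2.3]
opening: 0.0142
gripper_force: 30.0
```

>>> {"op": "send_rows", "data": {
  "deltas": [
    [[0,0,0],0],
    [[0,0,0],0],
    [[0,0,0],0],
    [[0,0,0],0],
    [[0,0,0],0]
  ]
}}

```text
clock: 5.73
tool_pos: [0.5831, -0.3091, 0.1121]
orientation: [-179.9, 0.0, 3.0]
force: [-0.1, 5.0, 1.9]
opening: 0.0136
gripper_force: 30.0
```

The grip is held at 30 N, but there is a 5 N side load towards +y. I'll relieve it by 1 mm before lifting slowly.

>>> {"op": "send_rows", "data": {
  "deltas": [
    [[0,-0.0006,0],0],
    [[0,-0.001,0],0],
    [[0,-0.001,0],0],
    [[0,-0.001,0],0],
    [[0,-0.001,0],0]
  ]
}}

```text
clock: 6.15
tool_pos: [0.5831, -0.309, 0.1121]
orientation: [-180.0, 0.0, 3.0]
force: [-0.7, 2.1, 0.3]
opening: 0.0137
gripper_force: 30.0
```

>>> {"op": "send_rows", "data": {
  "deltas": [
    [[0,0,-0.001],0],
    [[0,0,-0.002],0],
    [[0,0,-0.003],0],
    [[0,0,-0.004],0],
    [[0,0,-0.005],0]
  ]
}}

```text
clock: 6.57
tool_pos: [0.5829, -0.309, 0.1159]
orientation: [-180.0, 0.0, 3.0]
force: [0.9, 2.8, -5.0]
opening: 0.0138
gripper_force: 30.0
```

>>> {"op": "send_rows", "data": {
  "deltas": [
    [[0,-0.0003,-0.003],0],
    [[0,-0.0005,-0.006],0],
    [[0,-0.0005,-0.009],0],
    [[0,-0.0005,-0.012],0],
    [[0,-0.0005,-0.015],0]
  ]
}}

```text
clock: 6.98
tool_pos: [0.583, -0.3089, 0.1286]
orientation: [180.0, 0.0, 3.0]
force: [-0.4, -0.2, -3.5]
opening: 0.0138
gripper_force: 30.0
```

>>> {"op": "send_rows", "data": {
  "deltas": [
    [[0,0,-0.004],0],
    [[0,0,-0.008],0],
    [[0,0,-0.012],0],
    [[0,0,-0.016],0],
    [[0,0,-0.02],0]
  ]
}}

```text
clock: 7.4
tool_pos: [0.5831, -0.3088, 0.1446]
orientation: [180.0, -0.0, 3.0]
force: [-0.6, 0.5, -2.6]
opening: 0.0137
gripper_force: 30.0
```

>>> {"op": "send_rows", "data": {
  "deltas": [
    [[0,0,-0.005],0],
    [[0,0,-0.01],0],
    [[0,0,-0.012],0],
    [[0,0,-0.012],0],
    [[0,0,-0.012],0]
  ]
}}

```text
clock: 7.82
tool_pos: [0.5831, -0.3087, 0.1539]
orientation: [-180.0, -0.0, 3.0]
force: [-0.0, -1.0, -3.4]
opening: 0.0138
gripper_force: 30.0
```

Run:
```python
from h import *
p=ctrl.snapshot("scene");o=ctrl.get_obs();print(o["tool_pos"],o["orientation"],o["force"])
q=ctrl.snapshot("wrist")
cv2.imwrite("pics/lift.png",cv2.cvtColor(np.hstack([cv2.resize(p["color"][140:260,60:220],(400,300)),cv2.resize(q["color"],(400,300))]),cv2.COLOR_RGB2BGR))
t=ctrl.snapshot("top")
for im,th in((t,"tray_in"),(q,"tray_in")):
  for r in ctrl.cut_out(im,th):
    a=np.argwhere(r["pixels"])[:,::-1]
    w=np.array([ray(im,u,.022)[:2] for u in a],np.float32)*1000;print(r["conf"],cv2.minAreaRect(w))
```

```text
[ 0.58298    -0.30867113  0.15365239] [-1.79994006e+02  8.13389604e-03  2.97859456e+00] [ 0.27475719  0.14126986 -2.90623022]
0.74 ((534.3295288085938, -111.47764587402344), (65.88434600830078, 96.33010864257812), 77.18016052246094)
```

View pics/lift.png

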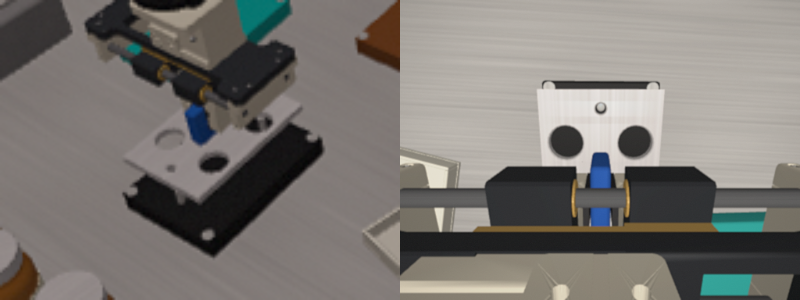

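The plate is lifted level and clear of the dowels: scene crop at (215,145), and the upper dowel hole shows at (600,107) in the wrist view. The weight reads about 3 N. I'm carrying it to the tray.

>>> {"op": "send_rows", "data": {
  "deltas": [
    [[-0.002,-0.008,-0.01],0],
    [[-0.008,-0.026,-0.02],0],
    [[-0.018,-0.056,-0.03],0],
    [[-0.028,-0.088,-0.035],0],
    [[-0.038,-0.12,-0.037],0]
  ]
}}

```text
clock: 8.48
tool_pos: [0.5473, -0.213, 0.185]
orientation: [180.0, -0.1, 3.0]
force: [0.3, 1.7, -2.1]
opening: 0.0137
gripper_force: 30.0
```

>>> {"op": "send_rows", "data": {
  "deltas": [
    [[-0.01,-0.032,0],0],
    [[-0.02,-0.064,0],0],
    [[-0.03,-0.096,0],0],
    [[-0.04,-0.128,0],0],
    [[-0.05,-0.157,0],0]
  ]
}}

```text
clock: 8.9
tool_pos: [0.5002, -0.0892, 0.1844]
orientation: [-180.0, -0.1, 3.0]
force: [0.4, -0.3, -3.3]
opening: 0.0137
gripper_force: 30.0
```

>>> {"op": "send_rows", "data": {
  "deltas": [
    [[-0.009,-0.028,0],0.03],
    [[-0.017,-0.053,0],0.07],
    [[-0.023,-0.073,0],0.11],
    [[-0.027,-0.085,0],0.145],
    [[-0.028,-0.0896,0],0.167]
  ]
}}

```text
clock: 9.32
tool_pos: [0.4741, -0.0189, 0.1845]
orientation: [-179.9, -0.1, -12.1]
force: [0.2, 0.6, -2.6]
opening: 0.014
gripper_force: 30.0
```

Run:
```python
from h import *
p=ctrl.snapshot("scene");q=ctrl.snapshot("top");o=ctrl.get_obs();print(o["tool_pos"],o["orientation"],o["force"],o["gripper_force"])
cv2.imwrite("pics/over.png",cv2.cvtColor(np.hstack([cv2.resize(p["color"][130:310,150:390],(400,300)),cv2.resize(q["color"][110:245,160:340],(400,300))]),cv2.COLOR_RGB2BGR))
```

```text
[ 0.47461906 -0.01949777  0.18440513] [-1.79940522e+02 -8.41580562e-02 -1.19712706e+01] [-0.21821134 -0.16506809 -2.47151984] 29.98514860868454
```

View pics/over.png

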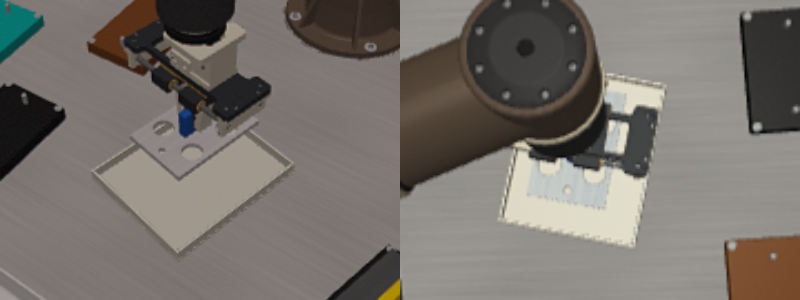

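The plate hangs level over the tray, aligned with its sides: scene crop (195,135), top crop (575,170). I'm going down.

>>> {"op": "send_rows", "data": {
  "deltas": [
    [[0,0,0.01],0],
    [[0,0,0.025],0],
    [[0,0,0.045],0],
    [[0,0,0.06],0],
    [[0,0,0.07],0]
  ]
}}

```text
clock: 9.83
tool_pos: [0.4744, -0.0212, 0.1259]
orientation: [180.0, 0.1, -12.0]
force: [-0.7, -0.2, -3.1]
opening: 0.0141
gripper_force: 30.0
```

>>> {"op": "send_rows", "data": {
  "deltas": [
    [[0,0,0.01],0],
    [[0,0,0.02],0],
    [[0,0,0.028],0],
    [[0,0,0.034],0],
    [[0,0,0.038],0]
  ]
}}

```text
clock: 10.25
tool_pos: [0.4751, -0.0207, 0.0964]
orientation: [180.0, 0.0, -12.0]
force: [0.9, 0.0, -3.0]
opening: 0.0137
gripper_force: 30.0
```

>>> {"op": "send_rows", "data": {
  "deltas": [
    [[0,0,0.001],0],
    [[0,0,0.002],0],
    [[0,0,0.003],0],
    [[0,0,0.004],0],
    [[0,0,0.005],0]
  ]
}}

```text
clock: 10.67
tool_pos: [0.4753, -0.0206, 0.0932]
orientation: [-180.0, -0.0, -12.0]
force: [0.3, 0.0, -3.2]
opening: 0.0139
gripper_force: 30.0
```

>>> {"op": "send_rows", "data": {
  "deltas": [
    [[0,0,0.0005],0],
    [[0,0,0.001],0],
    [[0,0,0.0015],0],
    [[0,0,0.002],0],
    [[0,0,0.0025],0]
  ]
}}

```text
clock: 11.08
tool_pos: [0.4752, -0.0207, 0.091]
orientation: [180.0, -0.0, -12.0]
force: [-2.7, 0.8, 7.4]
opening: 0.0137
gripper_force: 30.0
```

It has touched down at TCP z = 0.091, as predicted. I'm releasing.

>>> {"op": "send_rows", "data": {
  "deltas": [
    [[0,0,-0.0005],0],
    [[0,0,-0.0005],0],
    [[0,0,-0.0005],0],
    [[0,0,-0.0005],0],
    [[0,0,-0.0005],0]
  ],
  "gripper": 0.7
}}

```text
clock: 11.5
tool_pos: [0.4753, -0.0206, 0.0915]
orientation: [-180.0, -0.0, -12.0]
force: [-0.9, -0.1, 0.8]
opening: 0.0417
gripper_force: 0.0
```

>>> {"op": "send_rows", "data": {
  "deltas": [
    [[0,0,0],0],
    [[0,0,0],0],
    [[0,0,0],0],
    [[0,0,0],0],
    [[0,0,0],0]
  ]
}}

```text
clock: 11.92
tool_pos: [0.4751, -0.0207, 0.0914]
orientation: [180.0, 0.0, -12.0]
force: [0.1, 0.4, -0.1]
opening: 0.0609
gripper_force: 0.0
```

>>> {"op": "send_rows", "data": {
  "deltas": [
    [[0,0,-0.005],0],
    [[0,0,-0.02],0],
    [[0,0,-0.04],0],
    [[0,0,-0.07],0],
    [[0,0,-0.1],0]
  ]
}}

```text
clock: 12.33
tool_pos: [0.4747, -0.0209, 0.1721]
orientation: [180.0, 0.1, -12.0]
force: [1.6, 0.2, 0.4]
opening: 0.0615
gripper_force: 0.0
```

>>> {"op": "send_rows", "data": {
  "deltas": [
    [[0,0,-0.03],0],
    [[0,0,-0.06],0],
    [[0,0,-0.09],0],
    [[0,0,-0.11],0],
    [[0,0,-0.12],0]
  ]
}}

```text
clock: 12.75
tool_pos: [0.4759, -0.0206, 0.2702]
orientation: [-179.9, -0.2, -12.0]
force: [-0.7, -0.2, 0.4]
opening: 0.0615
gripper_force: 0.0
```

Run:
```python
from h import *
p=ctrl.snapshot("scene");q=ctrl.snapshot("wrist");o=ctrl.get_obs();print(o["tool_pos"],o["force"],o["opening"])
for r in ctrl.cut_out(q,"frame_plate"):
    a=np.argwhere(r["pixels"])[:,::-1]
    w=np.array([ray(q,u,.012)[:2] for u in a],np.float32)*1000;print(r["conf"],cv2.minAreaRect(w))
cv2.imwrite("pics/end.png",cv2.cvtColor(np.hstack([cv2.resize(p["color"],(400,300)),cv2.resize(q["color"],(400,300))]),cv2.COLOR_RGB2BGR))
```

```text
[ 0.47559777 -0.02051681  0.26865607] [-0.63016498  0.00404189 -0.67318815] 0.06123672422191836
0.6 ((473.5537109375, -22.055877685546875), (101.67837524414062, 152.71990966796875), 78.04859924316406)
```

View pics/end.png

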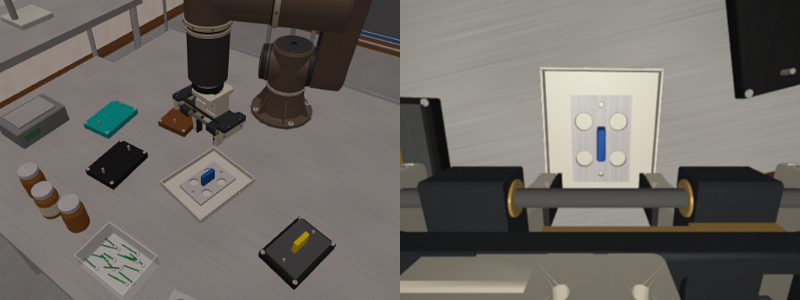

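The plate lies flat in the tray with its grip upwards: wrist (601,140), scene (208,180). It is released, and the dark plate at scene (297,245) hasn't been disturbed. I'm handing in the job.

```bash
python3 -c "from plant import ctrl;print(ctrl.close_job())"
```

```text
the job is handed in; nothing more can be done
None
```

The aluminium plate was lifted level off its dowels and laid flat, grip upwards, in the white tray within about 2 mm of its middle; the dark plate wasn't touched, and the job was handed in at about 13 s (no verdict was returned).

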